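# Refit the control board in an opened photometer and check its fan

## Task

Take the larger board out of its wooden stand and press its lower edge into the sprung clip in the opened instrument until it is fully home and stands upright, then let go of it. Then flick the fan round with a finger and let it run on by itself for a second or two, to see that it turns freely beside the board. Leave the smaller board and the other things on the bench alone.

Things in the scene. Friction and masses are not known exactly. Their poses are not given: they have to be found in the camera images.
- board: The larger board, standing on edge in a wooden stand at the start. Plate 80 mm wide (x), 5 mm thick (y), 80 mm tall (z), with a grey grip bar on the top edge (50 mm along x, 12 mm thick, 80 to 104 mm above the lower edge). Origin at the middle of the lower edge. Components up to 3 mm proud on one face; it may go into the clip either way round. 80 to 170 g.
- board_bar (a point): Centre of the board's grip bar, 92 mm above its lower edge; pinch the bar across its 12 mm thickness (the board's y). Same axes as the board.
- stand: Wooden stand (104 mm along its x, 60 mm along y, 30 mm tall) that holds the board in a slot along its x, 7.6 mm wide and 22 mm deep, slot floor 8 mm above the bench. Origin at the centre of its underside. Fixed. Lift the board straight up out of it, 25 mm or more.
- chassis: Opened instrument: a shallow aluminium pan, 190 mm along its x, 230 mm along its y, rims 34 mm high. Origin at the centre of its underside on the bench. Fixed. It carries the board clip and the fan.
- clip_seat (a point): Middle of the clip's floor, where the board's lower edge rests when fully home; 16 mm above the bench, at chassis (0, -65 mm). Axes of the chassis: the clip runs along x, its jaws part along y. Hard floor. Black end stops, 90 mm apart and rising 18 mm above the seat, stand at the two ends: the 80 mm board goes between them with 5 mm to spare at each end.
- fan: Grey-black fan impeller, 110 mm across, turning freely either way about its upright axis z; axis at chassis (0, +10 mm), 75 mm from the clip. Origin on the axis at the underside of its back disc, 40 mm above the bench. Four upright radial vanes along its +x, -x, +y, -y (see point fan_top). About 120 g; runs on for several seconds after a push.
- spare_board: Bystander: the smaller board, 50 mm wide, 5 mm thick, 60 mm tall plus a 24 mm tall grip bar 28 mm long, in its own wooden stand. Origin at the middle of its lower edge.
- beaker: Bystander: glass beaker, 68 mm across, 85 mm tall. Origin at the centre of its underside.
- reagent_bottle: Bystander: amber bottle, 60 mm across, 130 mm tall. Origin at the centre of its underside.
- clip_mouth (a point): Middle of the clip's mouth, 24 mm above the seat. Two steel jaws 66 mm long, inner faces 1 mm apart when shut and upright to 12 mm above the seat, flaring above that to an 18 mm wide mouth. Each is sprung and gives up to 6 mm (about 4 N shut, 6 N with the board in). Pressing the board in takes about 10 to 15 N until the jaws have parted, then little; its weight alone does not do it.
- fan_top (a point): On the fan's axis at the height of the vanes' top edges, 35 mm above the fan's origin, 75 mm above the bench. Vanes 3 mm thick, from 13 to 55 mm out, 32 mm tall above a 3 mm thick back disc; hub 32 mm across, 5 mm higher than the vanes. The vanes pass 17 mm from the face of an upright seated board.
Mind the look-alikes: they are no part of the job. Leave any purple look-alike of the board alone.

How it is judged:
On the way, in this order (a step that is already met when the one before it is completed fails the run):
1. the board stands fully home in the clip, upright, and let go of (z of board in the frame of clip_seat below 0.003 m and horizontal distance between board and clip_seat below 0.008 m and angle between the x axis of board and the x axis of clip_seat, either way round below 0.1 rad and angle between board's own z axis and vertical below 0.1 rad and contact force between the fingers and board below 0.1 N), for 0.3 s.
2. the fan runs on by itself, touched by nothing, at over 1 rad/s for 1 s (angular speed of fan above 1 rad/s and contact force between each of the arm, the fingers, board and fan below 0.02 N), for 1 s.
At the end, for the whole second after the job is handed in: Board released at rest in the clip, clear of the fan: lower edge within 3 mm of the seat's height, middle within 8 mm of the seat's, along the clip and upright within 0.1 rad. The flicked fan has run on untouched at over 1 rad/s for 1 s and may still turn. Bystanders moved under 30 mm (z of board in the frame of clip_seat below 0.003 m and horizontal distance between board and clip_seat below 0.008 m and angle between the x axis of board and the x axis of clip_seat, either way round below 0.1 rad and angle between board's own z axis and vertical below 0.1 rad and linear speed of board below 0.01 m/s and contact force between board and fan below 0.02 N).
It fails at once if the smaller board is moved by over 30 mm (distance of spare_board from where it was at the start of the episode above 0.03 m).
It fails at once if the beaker is moved by over 30 mm (distance of beaker from where it was at the start of the episode above 0.03 m).
It fails at once if the bottle is moved by over 30 mm (distance of reagent_bottle from where it was at the start of the episode above 0.03 m).
It also fails if it takes over 48 s, if anything falls off the work surface, if the arm or the gripper's body presses on something with over 40 N, if the wrist force passes 120 N, or if a joint passes its speed limit or range.

## Robot

A 6-joint arm with a two-finger parallel gripper is mounted at the origin on the work surface. World frame = base frame: x ahead of the robot, y to its left, z up, the work surface at z = 0. Lengths are in m, angles in rad, forces in N, time in s.
With the tool pointing down it reaches from about 0.35 to 0.975 m from the base axis. Payload 4.9 kg.
Tool frame: the origin (TCP) lies on the mounting face of the last link; the fingertips stand 173 mm ahead of it and the grasp point (between the pads) lies 155 mm ahead of it; x points along the fingers, z is the direction in which the jaws open and shut, and the axes are right-handed (so a half turn about x gives the same grasp; the last joint's range is limited). The gripper opens to 85 mm and grips with 20 to 120 N. Pads are 22 mm wide; open, the fingers measure 114 mm over their backs; the gripper's body (76 mm by 85 mm) begins 54 mm behind the grasp point. The pads swing forward as they close: fully open they stand 13 mm farther back than shut.
Start: joints at [1.085, 0.053, 1.613, -0, 1.476, -0.119], TCP at [0.224, 0.583, 0.405] pointing down, gripper open.
Joint ranges: [-3.01, 3.01], [-1.01, 2.22], [0.06, 2.58], [-1.02, 4.17], [0.09, 2.62], [-3.14, 3.14]. Speed limits (rad/s): [2.57, 2.57, 3.14, 3.14, 3.14, 3.14].

## Interface

Orientations are given as a rotation vector (axis times angle).
In Python, from station import get_obs, get_image, get_calibration, finish_job, look_for, masks_of, tip_of gives the robot as it stands.
- The arm moves only by the tool carry_out, never from a script. Its argument "increments" is a list of rows, each a list of 3 entries, a list of its own where there are three numbers: the turn, a rotation vector about the world's x, y, z in units of 0.1 rad (1.0 is 0.1 rad), then the shift along the world's x, y, z in units of 20 mm (1.0 is 20 mm), then the opening, from 0 (shut) to 1 (fully open). A call has 1 to 8 rows; each row shifts and turns the pose as measured when the row begins; what a row does not reach is not made up. A row lasts 1/10 s, in which the tool goes at most 50 mm and 8.59 degrees, less where a joint would pass 70% of its speed; a pose out of reach is approached as far as the arm can. A call with a number of a shift or a turn outside -1 to 1 is refused whole. A call with a gripper value outside its range is refused whole. The fingers move at their own pace and stop on an object; "squeeze" is the grip in N (left out, the last holds). Time passes only in rows, so rows that do not move let the fingers close. It gives the time, the measured TCP pose, the force and the opening at its end, in the units of the state.
- get_obs(): the state, without advancing time (a new reading comes with each control period).
- get_image(name): name is "scene" or "top"; returns (picture, depth): 480x640x3 uint8, blue, green, red; 480x640 float32, m along the optical axis (not along the pixel's ray), 0 where there is no reading.
- get_calibration(name): a dict with "fx", "fy", "cx", "cy" (pixels), "position" and "orientation" of the camera in the world. Camera axes: x right, y down, z forward; pixel columns grow to the right and rows downward; lengths in m; the calibration is good to about 2 mm. A picture is of the moment at which its call begins. get_calibration takes no time and is no camera call.
- finish_job(): hands the job in, once; it reports no verdict.
Trained networks look in the newest picture that a camera, given by its name, has taken for a name from the list of things; names that differ only in an ending like _2 or _b are one class to them, and where a whole thing is asked for, a point or a joint stands for the part that bears it (a point fixed in the world has none). Each returns a list of dicts, best first, with "p" (0 to 1); they miss things now and then, are a little off and sometimes report something else, mostly with a low value. They report only what shows in the picture. A call takes as long as a camera call. They do not tell look-alikes from the thing itself.
- look_for(camera, query): "centre" ([column, row] in pixels, amid what is visible of it).
- masks_of(camera, query): "region" (480x640 bool, what is visible of it) and "centre" ([column, row] in pixels, amid what is visible of it).
- tip_of(camera, query): "centre" ([column, row] in pixels: a listed point, or the origin of a listed thing).
The state is a dict: "t": time; "q": joint angles; "dq": joint speeds; "effort": joint torques, N m; "tool_pos": TCP position; "tool_rot": TCP orientation; "contact_force": force on the tool from outside, world axes, zero at the start; "wrist_torque": the same for the moment, N m; "opening": finger opening in m.
Only numpy, scipy, OpenCV 4.12 (cv2) and the standard library are available. Lean on these libraries where they do the work, as an engineer would, in place of code of your own. Each camera call takes 0.05 s, during which the arm holds its last target.

## Working session

There is one attempt and no reset: what is moved stays moved. The work goes in short steps, Python scripts to look and compute and a tool call to move; the robot and the scene stay as the last step left them, time stands still between calls to the robot, and variables do not carry over. Pictures are saved under pics/ and viewed, and the job is handed in when it is done.

Besides the shell and the picture viewer there is one more tool, called after "Emit:" as name(argument=value, ...), one argument or row to a line, values as JSON. carry_out: Moves the arm, as the interface text tells. Shifts and turns lie within -1 to 1; 1 stands for 20 mm of shift or 0.1 rad of turn. Its arguments: {"type":"object","properties":{"increments":{"type":"array","items":{"type":"array"}},"squeeze":{"type":"number"}},"required":["increments"]}

```bash
mkdir -p pics; ls
python3 - <<'E'
from station import *
import cv2, numpy as np
for n in ("scene","top"):
    im,d=get_image(n); cv2.imwrite(f"pics/{n}0.png",im); np.save(f"{n}0_d.npy",d); np.save(f"{n}0.npy",im)
    print(get_calibration(n))
o=get_obs(); print({k:(np.round(v,3)) for k,v in o.items()})
E
```

```text
pics
{'fx': 481.54180292254125, 'fy': 481.54180292254125, 'cx': 320.32751880173896, 'cy': 237.70115397577158, 'position': array([1.14098684, 0.00729948, 0.75671527]), 'orientation': array([-1.64907536, -1.97339017,  0.72318069])}
{'fx': 482.2017762269478, 'fy': 482.2017762269478, 'cx': 328.7516379621976, 'cy': 248.31619542561023, 'position': array([ 0.46796474, -0.07788363,  0.85852306]), 'orientation': array([-2.10073694,  2.15926415, -0.12102412])}
{'t': np.float64(0.1), 'q': array([ 1.085,  0.053,  1.614, -0.   ,  1.476, -0.119]), 'dq': array([-0.001, -0.   , -0.004,  0.002,  0.001, -0.   ]), 'effort': array([ 0.0000e+00, -3.9490e+01, -3.7136e+01, -0.0000e+00,  4.0000e-03,
        0.0000e+00]), 'tool_pos': array([0.224, 0.583, 0.404]), 'tool_rot': array([-0.936,  1.362,  0.934]), 'contact_force': array([-0.146, -0.537,  0.089]), 'wrist_torque': array([-0.008, -0.023, -0.04 ]), 'opening': np.float64(0.085)}
```

View pics/scene0.png

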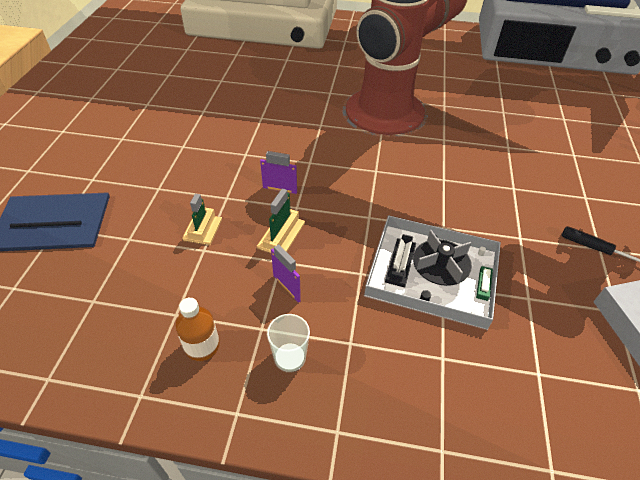

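View pics/top0.png

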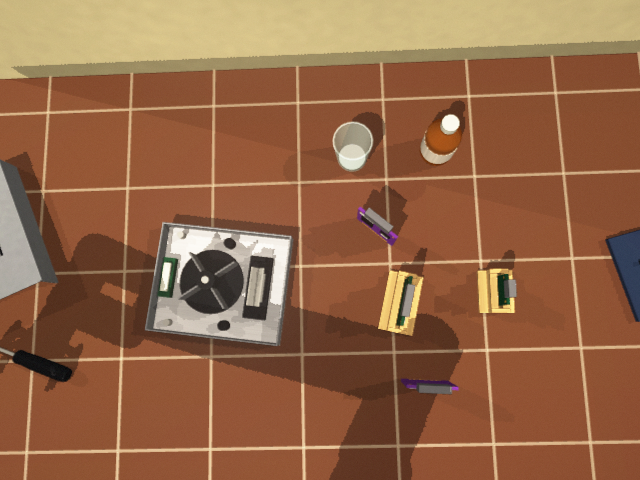

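```bash
cat > h.py <<'E'
import numpy as np, cv2
from scipy.spatial.transform import Rotation as R
from station import *
def cloud(n,d):
    c=get_calibration(n); v,u=np.mgrid[0:480,0:640]
    p=np.stack([(u-c['cx'])/c['fx']*d,(v-c['cy'])/c['fy']*d,d],-1)
    return p@R.from_rotvec(c['orientation']).as_matrix().T+c['position']
def proj(n,P):
    c=get_calibration(n); q=(np.atleast_2d(P)-c['position'])@R.from_rotvec(c['orientation']).as_matrix()
    return np.c_[q[:,0]/q[:,2]*c['fx']+c['cx'],q[:,1]/q[:,2]*c['fy']+c['cy']]
def ray(n,uv,z):
    c=get_calibration(n); m=R.from_rotvec(c['orientation']).as_matrix()
    r=m@np.array([(uv[0]-c['cx'])/c['fx'],(uv[1]-c['cy'])/c['fy'],1]); return c['position']+r*(z-c['position'][2])/r[2]
E
python3 - <<'E'
from h import *
im,d=get_image("top"); P=cloud("top",d)
print("table z",np.median(P[440:470,200:300,2]))
for q in ["board","stand","chassis","fan"]:
    for r in masks_of("top",q)[:3]:
        m=r["region"]; X=P[m]; print(q,round(r["p"],2),np.round(r["centre"]),m.sum(),np.round(np.percentile(X,[2,50,98],axis=0),3).tolist())
for q,z in [("board_bar",.1),("stand",0),("clip_seat",.016),("clip_mouth",.04),("fan_top",.075),("board",.008),("chassis",0)]:
    for r in tip_of("top",q)[:3]: print(q,round(r["p"],2),np.round(r["centre"],1),np.round(ray("top",r["centre"],z),3))
big=cv2.resize(im[210:360,140:540],None,fx=2,fy=2,interpolation=cv2.INTER_CUBIC); cv2.imwrite("pics/topz.png",big)
E
```

```text
table z 0.0005761629093851695
board 0.73 [430. 387.] 660 [[0.343, -0.249, 0.0], [0.362, -0.206, 0.085], [0.367, -0.169, 0.106]]
board 0.61 [378. 225.] 729 [[0.597, -0.164, 0.001], [0.621, -0.134, 0.078], [0.647, -0.105, 0.106]]
stand 0.65 [398. 302.] 1666 [[0.444, -0.21, 0.001], [0.493, -0.166, 0.01], [0.546, -0.139, 0.087]]
chassis 0.75 [222. 283.] 14918 [[0.44, 0.025, 0.002], [0.533, 0.136, 0.011], [0.634, 0.258, 0.079]]
fan 0.71 [209. 280.] 3229 [[0.489, 0.1, 0.041], [0.536, 0.147, 0.044], [0.587, 0.199, 0.082]]
fan 0.62 [444. 143.] 1489 [[0.74, -0.274, 0.012], [0.757, -0.243, 0.088], [0.784, -0.221, 0.132]]
board_bar 0.95 [407. 299.] [ 0.497 -0.174  0.1  ]
board_bar 0.72 [377.8 220.6] [ 0.622 -0.134  0.1  ]
board_bar 0.72 [434.2 388.2] [ 0.361 -0.209  0.1  ]
stand 0.91 [402.1 301.9] [ 0.496 -0.178  0.   ]
clip_seat 0.6 [255.8 289.6] [0.523 0.078 0.016]
clip_mouth 0.82 [258.  286.7] [0.526 0.07  0.04 ]
fan_top 0.67 [205.3 280.2] [0.537 0.151 0.075]
board 0.88 [374.  229.2] [ 0.626 -0.133  0.008]
board 0.8 [421.2 382.1] [ 0.359 -0.203  0.008]
board 0.59 [401.9 302.4] [ 0.494 -0.177  0.008]
chassis 0.93 [225.8 279.5] [0.544 0.135 0.   ]
```

View pics/topz.png

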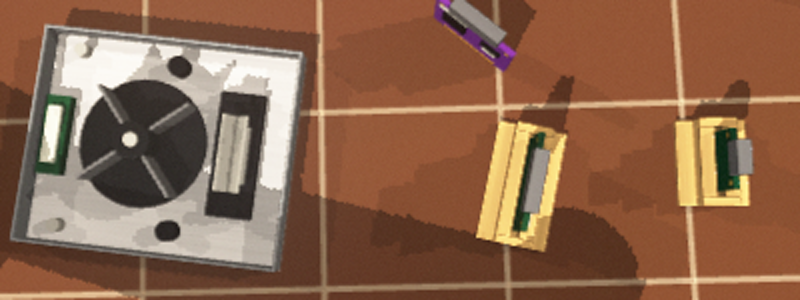

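Run:
```python
from h import *
for n in ("scene","top"):
    d=np.load(n+"0_d.npy"); P=cloud(n,d); x,y,z=P[...,0],P[...,1],P[...,2]
    def rect(m,name):
        X=P[m]; r=cv2.minAreaRect(X[:,:2].astype(np.float32)*1000); print(n,name,m.sum(),np.round(r[0],1),np.round(r[1],1),round(r[2],1),"z",np.round(np.median(X[:,2]),4))
    reg=(d>0)&(x>.42)&(x<.66)&(y>0)&(y<.28)
    rect(reg&(z>.029)&(z<.037),"rim")
    rect(reg&(z>.015)&(z<.037),"rimlow")
    m=reg&(z>.041)&(z<.047)&(np.hypot(x-.537,y-.148)<.07)
    c,r=cv2.minEnclosingCircle(P[m][:,:2].astype(np.float32)*1000); print("fan",np.round(c,1),r,m.sum())
    b=(d>0)&(abs(x-.497)<.06)&(abs(y+.175)<.05)
    rect(b&(z>.106)&(z<.120),"bartop"); rect(b&(z>.092)&(z<.120),"bar")
    rect(b&(z>.028)&(z<.033),"standtop")
    cl=reg&(y<.1)&(y>.05)&(abs(x-.525)<.06)&(z>.037)&(z<.05)
    rect(cl,"jaws")
    rect(reg&(y<.1)&(y>.045)&(abs(x-.525)<.06)&(z>.025)&(z<.05),"clip")
```

```text
scene rim 1231 [537.4 141. ] [230.8 193.6] 81.8 z 0.0334
scene rimlow 3493 [537.8 140.9] [230.3 195.3] 82.0 z 0.0251
fan [539.3 143.1] 62.65657424926758 1168
scene bartop 145 [ 496.9 -173.3] [13.3 49.8] 77.7 z 0.1118
scene bar 238 [ 496.4 -173. ] [13.6 51. ] 77.7 z 0.1101
scene standtop 330 [ 496.6 -172.4] [ 32.  104.8] 74.9 z 0.0304
scene jaws 173 [529.4  83.5] [37.6 67.2] 83.2 z 0.0399
scene clip 482 [529.5  83.6] [ 37.6 109.5] 83.0 z 0.0347
top rim 1373 [536.4 140.6] [231.2 190.2] 82.0 z 0.0338
top rimlow 3527 [536.4 140.5] [231.4 190.2] 82.0 z 0.0253
fan [537.8 142. ] 63.35096740722656 2328
top bartop 268 [ 494.6 -173.9] [12.4 49.4] 76.3 z 0.1121
top bar 300 [ 494.5 -173.9] [12.4 49.6] 76.3 z 0.112
top standtop 566 [ 494.4 -173.8] [ 31.7 103.7] 76.3 z 0.0304
top jaws 295 [529.4  83.6] [ 38.7 102.7] 82.5 z 0.04
top clip 689 [528.2  83.8] [ 38.7 105.6] 82.5 z 0.0358
```

Run:
```python
from h import *
o=get_obs(); M=R.from_rotvec(o['tool_rot']).as_matrix(); print(np.round(M,3), np.degrees(np.arctan2(M[1,2],M[0,2])),o['tool_pos'])
for n in ("scene","top"):
    d=np.load(n+"0_d.npy"); P=cloud(n,d).reshape(-1,3)
    a=np.radians(-8); ex=np.array([np.cos(a),np.sin(a)]); ey=np.array([-ex[1],ex[0]])
    q=P[:,:2]-[.5369,.1408]; l=np.c_[q@ex,q@ey]
    m=(abs(l[:,0])<.06)&(l[:,1]>-.09)&(l[:,1]<-.048)&(P[:,2]>.024)&(P[:,2]<.05)
    for lo,hi in((.024,.037),(.037,.045)):
        k=m&(P[:,2]>lo)&(P[:,2]<hi); r=cv2.minAreaRect((l[k]*1000).astype(np.float32)); print(n,k.sum(),np.round(np.percentile(l[k]*1000,[1,50,99],axis=0),1).tolist(),np.round(r[0],1),np.round(r[1],1),r[2])
```

```text
[[ 0.    -0.933  0.359]
 [ 0.     0.359  0.933]
 [-1.     0.     0.   ]] 68.98430401520582 [0.22414437 0.58341083 0.40475658]
scene 315 [[-51.5, -75.6], [7.7, -65.3], [54.3, -54.5]] [  0.8 -64.9] [109.3  21.7] 0.22137047350406647
scene 145 [[-32.6, -76.1], [1.9, -59.8], [33.6, -53.9]] [  0.9 -65.1] [67.2 22.4] 0.3637111485004425
top 405 [[-53.1, -76.4], [-0.8, -64.5], [51.6, -55.0]] [ -0.7 -65.5] [105.6  22.5] 0.40035146474838257
top 242 [[-33.3, -76.8], [0.1, -60.5], [39.6, -54.5]] [  0.6 -65.6] [102.7  22.8] 0.4402506649494171
```

Emit:
carry_out(
  increments=[
    [[0,0,0.5],[0.36,-1,0],1],
    [[0,0,0.5],[0.36,-1,0],1],
    [[0,0,0.3],[0.36,-1,0],1],
    [[0,0,0],[0.36,-1,0],1],
    [[0,0,0],[0.36,-1,0],1],
    [[0,0,0],[0.36,-1,0],1],
    [[0,0,0],[0.36,-1,0],1],
    [[0,0,0],[0.36,-1,0],1],
  ],
  squeeze=60,
)

```text
t: 1.5
tool_pos: [0.2822, 0.4193, 0.4051]
tool_rot: [-1.04, 1.306, 1.041]
contact_force: [-0.9, -0.1, 0.8]
opening: 0.0851
```

Emit:
carry_out(
  increments=[
    [[0,0,0],[0.36,-1,0],1],
    [[0,0,0],[0.36,-1,0],1],
    [[0,0,0],[0.36,-1,0],1],
    [[0,0,0],[0.36,-1,0],1],
    [[0,0,0],[0.36,-1,0],1],
    [[0,0,0],[0.36,-1,0],1],
    [[0,0,0],[0.36,-1,0],1],
    [[0,0,0],[0.36,-1,0],1],
  ],
)

```text
t: 2.3
tool_pos: [0.3409, 0.2524, 0.4065]
tool_rot: [-1.04, 1.302, 1.041]
contact_force: [0.3, -0.6, -0.7]
opening: 0.0854
```

Emit:
carry_out(
  increments=[
    [[0,0,0],[0.36,-1,0],1],
    [[0,0,0],[0.36,-1,0],1],
    [[0,0,0],[0.36,-1,0],1],
    [[0,0,0],[0.36,-1,0],1],
    [[0,0,0],[0.36,-1,0],1],
    [[0,0,0],[0.36,-1,0],1],
    [[0,0,0],[0.36,-1,0],1],
    [[0,0,0],[0.36,-1,0],1],
  ],
)

```text
t: 3.1
tool_pos: [0.3993, 0.0853, 0.4084]
tool_rot: [-1.042, 1.296, 1.038]
contact_force: [1.0, -0.3, 0.4]
opening: 0.0853
```

Emit:
carry_out(
  increments=[
    [[0,0,0],[0.36,-1,0],1],
    [[0,0,0],[0.36,-1,0],1],
    [[0,0,0],[0.36,-1,0],1],
    [[0,0,0],[0.36,-1,0],1],
    [[0,0,0],[0.36,-1,0],1],
    [[0,0,0],[0.36,-1,0],1],
    [[0,0,0],[0.36,-1,0],1],
    [[0,0,0],[0.36,-1,0],1],
  ],
)

```text
t: 3.9
tool_pos: [0.4579, -0.082, 0.4101]
tool_rot: [-1.044, 1.293, 1.034]
contact_force: [-0.8, -0.0, -0.0]
opening: 0.0857
```

Emit:
carry_out(
  increments=[
    [[0,0,0],[0.36,-0.88,-0.6],1],
    [[0,0,0],[0.36,-0.88,-0.6],1],
    [[0,0,0],[0.36,-0.88,-0.6],1],
    [[0,0,0],[0.36,-0.88,-0.6],1],
    [[0,0,0],[0.36,-0.88,-0.6],1],
    [[0,0,0],[0,0,0],1],
    [[0,0,0],[0,0,0],1],
  ],
)

```text
t: 4.6
tool_pos: [0.4954, -0.176, 0.3501]
tool_rot: [-1.043, 1.292, 1.028]
contact_force: [0.2, 0.7, -0.8]
opening: 0.0859
```

```bash
cat > st.py <<'E'
from h import *
o=get_obs(); M=R.from_rotvec(o['tool_rot']).as_matrix()
print(o['t'],"tcp",np.round(o['tool_pos'],4),"gp",np.round(o['tool_pos']+.155*M[:,0],4),"yaw",round(np.degrees(np.arctan2(M[1,2],M[0,2])),2),"down",np.round(M[:,0],3),"tz",np.round(M[:,2],3),"F",np.round(o['contact_force'],1),"T",np.round(o['wrist_torque'],2),"op",round(float(o['opening']),4),'q6',np.round(o['q'],2))
E
python3 st.py
```

```text
4.6 tcp [ 0.4954 -0.176   0.3501] gp [ 0.4983 -0.1755  0.1951] yaw 76.82 down [ 0.019  0.003 -1.   ] tz [0.228 0.974 0.007] F [ 0.2  0.7 -0.8] T [-0.03  0.03  0.02] op 0.0859 q6 [-0.49 -0.15  1.9   0.01  1.38 -1.83]
```

Emit:
carry_out(
  increments=[
    [[-0.05,0.19,0],[0,0.1,0],1],
    [[0,0,0],[0,0,0],1],
    [[0,0,0],[0,0,-0.9],1],
    [[0,0,0],[0,0,-0.9],1],
    [[0,0,0],[0,0,-0.9],1],
    [[0,0,0],[0,0,-0.9],1],
    [[0,0,0],[0,0,-0.9],1],
    [[0,0,0],[0,0,0],1],
  ],
)

```text
t: 5.4
tool_pos: [0.4961, -0.1691, 0.2648]
tool_rot: [-1.053, 1.304, 1.033]
contact_force: [-0.4, 0.1, -0.9]
opening: 0.0854
```

```bash
python3 st.py
python3 - <<'E'
from h import *
im,_=get_image("scene"); cv2.imwrite("pics/s1.png",cv2.resize(im[120:320,160:460],None,fx=2.5,fy=2.5))
E
```

```text
5.4 tcp [ 0.4961 -0.1691  0.2648] gp [ 0.4975 -0.1703  0.1098] yaw 77.2 down [ 0.009 -0.008 -1.   ] tz [ 0.222  0.975 -0.006] F [-0.4  0.1 -0.9] T [ 0.11  0.01 -0.  ] op 0.0854 q6 [-0.47 -0.06  1.97 -0.    1.22 -1.82]
```

View pics/s1.png

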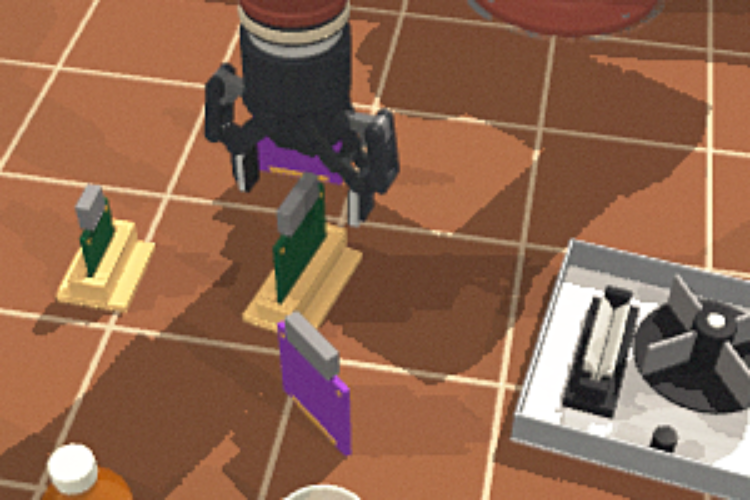

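Emit:
carry_out(
  increments=[
    [[0.07,0.09,-0.1],[0,-0.23,-0.2],1],
    [[0,0,0],[0,0,-0.2],1],
    [[0,0,0],[0,0,0],1],
  ],
)

```text
t: 5.75
tool_pos: [0.498, -0.1744, 0.2619]
tool_rot: [-1.042, 1.308, 1.029]
contact_force: [0.2, 0.8, -0.2]
opening: 0.0855
```

```bash
python3 st.py; python3 st.py|cut -c1-60
```

```text
5.75 tcp [ 0.498  -0.1744  0.2619] gp [ 0.4991 -0.1751  0.1069] yaw 76.63 down [ 0.007 -0.004 -1.   ] tz [ 0.231  0.973 -0.003] F [ 0.2  0.8 -0.2] T [0.01 0.02 0.06] op 0.0855 q6 [-0.48 -0.05  1.96 -0.    1.22 -1.82]
5.75 tcp [ 0.498  -0.1744  0.2619] gp [ 0.4991 -0.1751  0.10
```

Emit:
carry_out(
  increments=[
    [[0.04,0.07,0],[-0.12,0.03,-0.25],1],
    [[0,0,0],[0,0,0],1],
    [[0,0,0],[0,0,0],1],
  ],
)

```text
t: 6.05
tool_pos: [0.4958, -0.1742, 0.2579]
tool_rot: [-1.037, 1.31, 1.034]
contact_force: [0.1, 0.2, -0.1]
opening: 0.0854
```

```bash
python3 st.py
```

```text
6.05 tcp [ 0.4958 -0.1742  0.2579] gp [ 0.496  -0.1744  0.1029] yaw 76.62 down [ 0.002 -0.001 -1.   ] tz [ 0.231  0.973 -0.001] F [ 0.1  0.2 -0.1] T [0.02 0.01 0.01] op 0.0854 q6 [-0.48 -0.05  1.97 -0.    1.22 -1.82]
```

Well aligned. Close.

Emit:
carry_out(
  increments=[
    [[0,0,0],[0,0,0],0],
    [[0,0,0],[0,0,0],0],
    [[0,0,0],[0,0,0],0],
    [[0,0,0],[0,0,0],0],
    [[0,0,0],[0,0,0],0],
    [[0,0,0],[0,0,0],0],
    [[0,0,0],[0,0,0],0],
  ],
  squeeze=60,
)

```text
t: 6.75
tool_pos: [0.496, -0.1742, 0.2583]
tool_rot: [-1.038, 1.31, 1.033]
contact_force: [0.4, -0.6, -0.4]
opening: 0.011
```

```bash
python3 st.py
```

```text
6.75 tcp [ 0.496  -0.1742  0.2583] gp [ 0.4963 -0.1745  0.1033] yaw 76.62 down [ 0.002 -0.002 -1.   ] tz [ 0.231  0.973 -0.001] F [ 0.4 -0.6 -0.4] T [-0.01 -0.07 -0.01] op 0.011 q6 [-0.48 -0.05  1.97 -0.    1.22 -1.82]
```

Emit:
carry_out(
  increments=[
    [[0,0,0],[0,0,0.5],0],
    [[0,0,0],[0,0,0.8],0],
    [[0,0,0],[0,0,0.9],0],
    [[0,0,0],[0,0,0.9],0],
    [[0,0,0],[0,0,0.9],0],
    [[0,0,0],[0,0,0.9],0],
    [[0,0,0],[0,0,0],0],
  ],
)

```text
t: 7.45
tool_pos: [0.4944, -0.1733, 0.3608]
tool_rot: [-1.034, 1.311, 1.037]
contact_force: [-0.3, -0.6, -0.9]
opening: 0.0113
```

```bash
python3 st.py;  python3 - <<'E'
from h import *
im,_=get_image("scene"); cv2.imwrite("pics/s2.png",cv2.resize(im[120:320,160:460],None,fx=2.5,fy=2.5))
E
```

```text
7.45 tcp [ 0.4944 -0.1733  0.3608] gp [ 0.4942 -0.1732  0.2058] yaw 76.62 down [-0.001  0.001 -1.   ] tz [0.231 0.973 0.001] F [-0.3 -0.6 -0.9] T [ 0.06 -0.02 -0.05] op 0.0113 q6 [-0.48 -0.16  1.89  0.    1.41 -1.82]
```

View pics/s2.png

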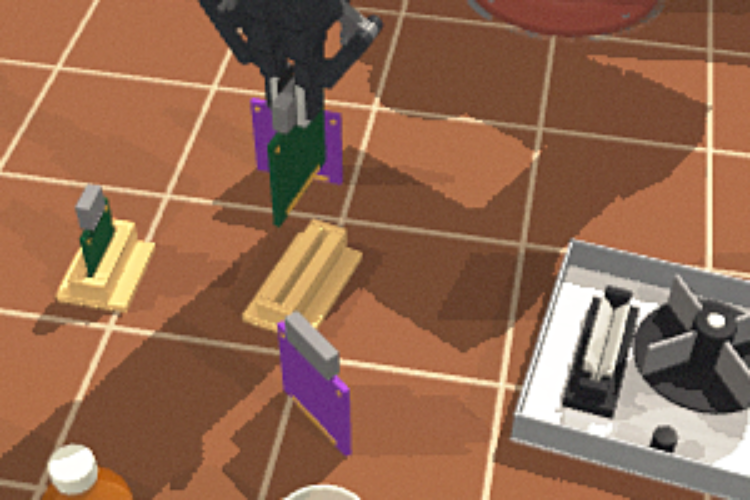

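Emit:
carry_out(
  increments=[
    [[0,0,0.3],[0.13,0.5,0],0],
    [[0,0,0.3],[0.13,0.93,0],0],
    [[0,0,0.4],[0.13,0.93,0],0],
    [[0,0,0],[0.13,0.93,0],0],
    [[0,0,0],[0.13,0.93,0],0],
    [[0,0,0],[0.13,0.93,0],0],
    [[0,0,0],[0.13,0.93,0],0],
    [[0,0,0],[0.13,0.93,0],0],
  ],
)

```text
t: 8.3
tool_pos: [0.5123, -0.0244, 0.3468]
tool_rot: [-1.102, 1.275, 1.138]
contact_force: [0.2, 0.8, -0.7]
opening: 0.0107
```

Emit:
carry_out(
  increments=[
    [[0,0,0],[0.13,0.93,0],0],
    [[0,0,0],[0.13,0.93,0],0],
    [[0,0,0],[0.13,0.93,0],0],
    [[0,0,0],[0.13,0.93,0],0],
    [[0,0,0],[0.13,0.5,0],0],
    [[0,0,0],[0,0,0],0],
    [[0,0,0],[0,0,0],0],
  ],
)

```text
t: 9.0
tool_pos: [0.5221, 0.0693, 0.3359]
tool_rot: [-1.101, 1.282, 1.161]
contact_force: [0.4, 0.7, -1.6]
opening: 0.011
```

```bash
python3 st.py
```

```text
9.0 tcp [0.5221 0.0693 0.3359] gp [0.516  0.0711 0.181 ] yaw 83.66 down [-0.04   0.012 -0.999] tz [0.11  0.994 0.007] F [ 0.4  0.7 -1.6] T [ 0.01 -0.02 -0.04] op 0.011 q6 [-0.01 -0.12  1.9   0.01  1.4  -1.47]
```

Emit:
carry_out(
  increments=[
    [[-0.1,-0.4,-0.24],[0.28,0.35,0.2],0],
    [[0,0,0],[0,0,0],0],
    [[0,0,0],[0,0,0],0],
  ],
)

```text
t: 9.3
tool_pos: [0.5274, 0.0747, 0.3386]
tool_rot: [-1.107, 1.271, 1.11]
contact_force: [-0.1, 0.4, -1.7]
opening: 0.0112
```

```bash
python3 st.py
```

```text
9.3 tcp [0.5274 0.0747 0.3386] gp [0.5271 0.0749 0.1836] yaw 82.2 down [-0.002  0.001 -1.   ] tz [0.136 0.991 0.001] F [-0.1  0.4 -1.7] T [ 0.02 -0.03 -0.02] op 0.0112 q6 [ 0.   -0.12  1.89  0.    1.37 -1.43]
```

```bash
cat > chk.py <<'E'
from h import *
import sys
im,d=get_image("scene"); P=cloud("scene",d)
a=np.radians(-7.8); ex=np.array([np.cos(a),np.sin(a)]); ey=np.array([-ex[1],ex[0]])
q=P[...,:2]-[.5369,.1408]; l=np.stack([q@ex,q@ey+.065],-1)
g=(im[...,1].astype(int)>im[...,2]+15)&(im[...,1].astype(int)>im[...,0]+5)&(d>0)
m=g&(abs(l[...,0])<.07)&(abs(l[...,1])<.03)&(P[...,2]>.015)
print("plate n",m.sum(),"x/y/z pct",np.round(np.percentile(np.c_[l[m],P[m][:,2]]*1000,[1,50,99],axis=0),1).tolist())
A=np.c_[l[m][:,0],P[m][:,2]-P[m][:,2].mean(),np.ones(m.sum())]; print("y = a x + b z + c",np.round(np.linalg.lstsq(A,l[m][:,1],rcond=None)[0],4))
cv2.imwrite(sys.argv[1],cv2.resize(im[160:340,320:540],None,fx=3,fy=3,interpolation=cv2.INTER_CUBIC))
E
python3 chk.py pics/s3.png
```

```text
plate n 191 x/y/z pct [[-32.3, -10.3, 21.8], [31.3, -0.8, 102.7], [39.9, 11.8, 169.7]]
y = a x + b z + c [ 0.0099 -0.0055 -0.0007]
```

View pics/s3.png

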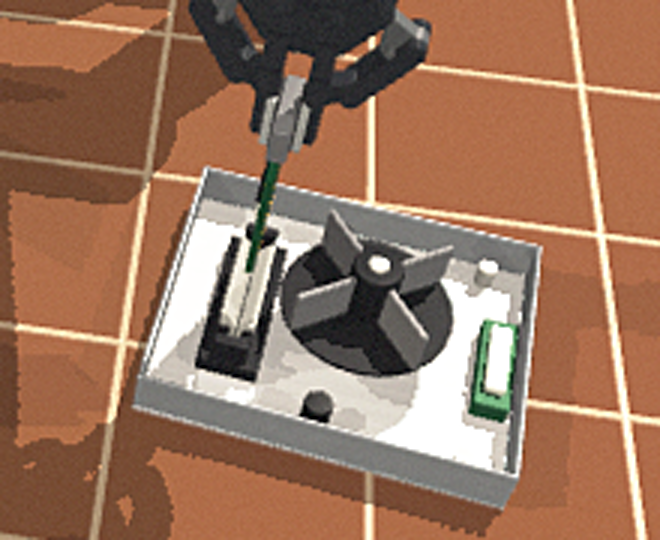

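Emit:
carry_out(
  increments=[
    [[0,0,0],[0.02,0.06,-0.6],0],
    [[0,0,0],[0,0,-0.7],0],
    [[0,0,0],[0,0,-0.7],0],
    [[0,0,0],[0,0,0],0],
  ],
)

```text
t: 9.75
tool_pos: [0.527, 0.0746, 0.2941]
tool_rot: [-1.105, 1.274, 1.111]
contact_force: [-0.3, 0.1, -0.5]
opening: 0.0108
```

```bash
python3 st.py; python3 chk.py pics/s4.png
```

```text
9.75 tcp [0.527  0.0746 0.2941] gp [0.5262 0.0748 0.1391] yaw 82.12 down [-0.005  0.001 -1.   ] tz [0.137 0.991 0.   ] F [-0.3  0.1 -0.5] T [-0.    0.04  0.06] op 0.0108 q6 [ 0.   -0.07  1.93  0.    1.29 -1.43]
plate n 129 x/y/z pct [[-36.8, -9.1, 22.8], [35.7, -0.1, 79.8], [39.1, 16.2, 125.8]]
y = a x + b z + c [-0.0874 -0.0688  0.0039]
```

View pics/s4.png

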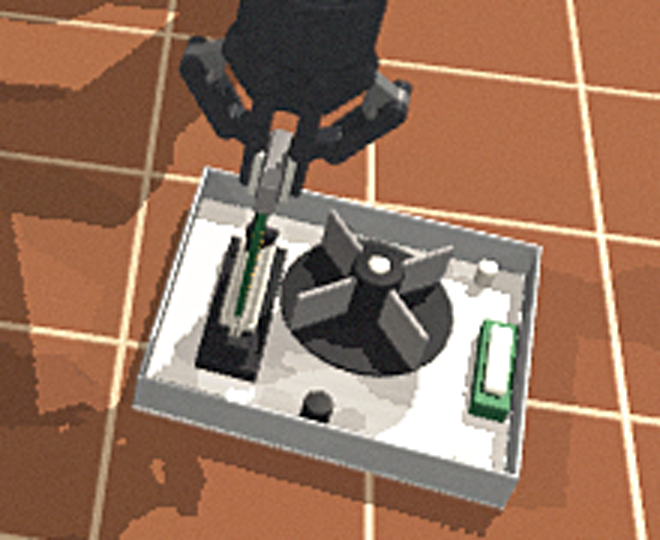

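Emit:
carry_out(
  increments=[
    [[0,-0.05,0],[0.04,0.1,-0.3],0],
    [[0,0,0],[0,0,-0.4],0],
    [[0,0,0],[0,0,0],0],
  ],
)

```text
t: 10.1
tool_pos: [0.5289, 0.0762, 0.2813]
tool_rot: [-1.112, 1.269, 1.104]
contact_force: [-1.2, -3.7, -0.7]
opening: 0.0108
```

```bash
python3 st.py
```

```text
10.1 tcp [0.5289 0.0762 0.2813] gp [0.5295 0.0758 0.1263] yaw 82.17 down [ 0.004 -0.003 -1.   ] tz [ 0.136  0.991 -0.002] F [-1.2 -3.7 -0.7] T [-0.77  0.17 -0.01] op 0.0108 q6 [ 0.   -0.05  1.93 -0.    1.26 -1.43]
```

Emit:
carry_out(
  increments=[
    [[0.02,0.04,0],[-0.05,-0.07,0],0],
    [[0,0,0],[0,0,0],0],
  ],
)

```text
t: 10.3
tool_pos: [0.528, 0.075, 0.2816]
tool_rot: [-1.107, 1.269, 1.108]
contact_force: [-0.4, -0.0, -0.7]
opening: 0.0113
```

```bash
python3 st.py
```

```text
10.3 tcp [0.528  0.075  0.2816] gp [0.5281 0.0752 0.1266] yaw 82.15 down [ 0.001  0.001 -1.   ] tz [0.137 0.991 0.001] F [-0.4 -0.  -0.7] T [-0.05 -0.02 -0.09] op 0.0113 q6 [ 0.   -0.06  1.94  0.    1.26 -1.43]
```

Centred with no lateral force. Press down.

Emit:
carry_out(
  increments=[
    [[0,0,0],[0,0,-0.25],0],
    [[0,0,0],[0,0,-0.25],0],
    [[0,0,0],[0,0,0],0],
  ],
  squeeze=90,
)

```text
t: 10.6
tool_pos: [0.5295, 0.075, 0.2758]
tool_rot: [-1.109, 1.265, 1.104]
contact_force: [0.4, -0.7, -5.0]
opening: 0.0101
```

```bash
python3 st.py
```

```text
10.6 tcp [0.5295 0.075  0.2758] gp [0.5305 0.0753 0.1208] yaw 82.13 down [ 0.006  0.002 -1.   ] tz [0.137 0.991 0.002] F [ 0.4 -0.7 -5. ] T [-0.3  -0.15 -0.02] op 0.0101 q6 [ 0.   -0.05  1.94  0.    1.25 -1.43]
```

Emit:
carry_out(
  increments=[
    [[-0.02,0.06,0],[-0.08,0,-0.3],0],
    [[0,0,0],[0,0,-0.3],0],
    [[0,0,0],[0,0,-0.15],0],
  ],
)

```text
t: 10.9
tool_pos: [0.5297, 0.0753, 0.2663]
tool_rot: [-1.109, 1.267, 1.104]
contact_force: [-13.2, -1.2, 29.7]
opening: 0.0106
```

```bash
python3 st.py
```

```text
10.9 tcp [0.5297 0.0753 0.2663] gp [0.5304 0.0753 0.1113] yaw 82.13 down [ 0.005  0.    -1.   ] tz [0.137 0.991 0.001] F [-13.2  -1.2  29.7] T [-0.28  2.48 -0.01] op 0.0106 q6 [ 0.   -0.03  1.94  0.    1.23 -1.43]
```

Emit:
carry_out(
  increments=[
    [[0,0.05,0],[-0.04,0,0],0],
    [[0,0,0],[0,0,0],0],
  ],
)

```text
t: 11.1
tool_pos: [0.5293, 0.0753, 0.2668]
tool_rot: [-1.108, 1.27, 1.106]
contact_force: [0.1, -0.9, 2.0]
opening: 0.0107
```

```bash
python3 st.py; python3 chk.py pics/s5.png
```

```text
11.1 tcp [0.5293 0.0753 0.2668] gp [0.5296 0.0753 0.1118] yaw 82.13 down [ 0.002  0.    -1.   ] tz [0.137 0.991 0.   ] F [ 0.1 -0.9  2. ] T [-0.15 -0.01 -0.05] op 0.0107 q6 [ 0.   -0.04  1.94  0.    1.23 -1.43]
plate n 113 x/y/z pct [[-29.2, -11.6, 22.7], [39.3, 0.9, 58.5], [42.9, 17.6, 98.9]]
y = a x + b z + c [-0.0638 -0.0759  0.0042]
```

View pics/s5.png

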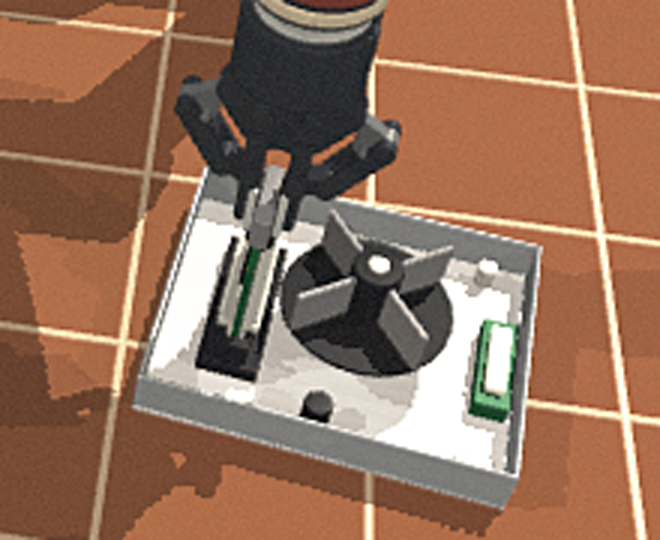

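Emit:
carry_out(
  increments=[
    [[0,0,0],[0,0,-0.12],0],
    [[0,0,0],[0,0,0],0],
    [[0,0,0],[0,0,0],0.5],
    [[0,0,0],[0,0,0],0.5],
    [[0,0,0],[0,0,0],0.5],
    [[0,0,0],[0,0,0],0.5],
  ],
)

```text
t: 11.75
tool_pos: [0.5284, 0.0757, 0.2633]
tool_rot: [-1.104, 1.274, 1.112]
contact_force: [-0.5, -0.3, -0.8]
opening: 0.0426
```

```bash
python3 st.py
```

```text
11.75 tcp [0.5284 0.0757 0.2633] gp [0.5276 0.0759 0.1083] yaw 82.14 down [-0.005  0.001 -1.   ] tz [0.137 0.991 0.001] F [-0.5 -0.3 -0.8] T [ 0.01 -0.01 -0.03] op 0.0426 q6 [ 0.   -0.03  1.94  0.    1.23 -1.43]
```

Emit:
carry_out(
  increments=[
    [[0,0,0],[0,0,0.5],0.5],
    [[0,0,0],[0,0,0.8],0.5],
    [[0,0,0],[0,0,0.9],0.5],
    [[0,0,0],[0,0,0.9],0.5],
    [[0,0,0],[0,0,0.9],0.3],
    [[0,0,0],[0,0,0.9],0],
    [[0,0,0],[0.5,0.5,0.6],0],
    [[0,0,0],[0.5,0.5,0],0],
  ],
)

```text
t: 12.55
tool_pos: [0.5472, 0.0958, 0.3812]
tool_rot: [-1.103, 1.274, 1.11]
contact_force: [-1.0, -0.1, -0.3]
opening: -0.0001
```

```bash
python3 st.py; python3 chk.py pics/s6.png
python3 - <<'E'
from h import *
im,d=get_image("top"); cv2.imwrite("pics/t6.png",cv2.resize(im[200:360,120:330],None,fx=3,fy=3))
d=get_image("scene")[1]; P=cloud("scene",d)
m=(d>0)&(abs(P[...,0]-.528)<.06)&(abs(P[...,1]-.076)<.03)&(P[...,2]>.1)&(P[...,2]<.125)
X=P[m]; print(m.sum(),"z max",np.percentile(X[:,2],[50,90,97])); k=X[X[:,2]>.114]; print(cv2.minAreaRect((k[:,:2]*1000).astype(np.float32)))
E
```

```text
12.55 tcp [0.5472 0.0958 0.3812] gp [0.5465 0.0961 0.2262] yaw 82.06 down [-0.004  0.002 -1.   ] tz [0.138 0.99  0.001] F [-1.  -0.1 -0.3] T [-0.02 -0.   -0.01] op -0.0001 q6 [ 0.04 -0.1   1.8   0.    1.44 -1.39]
plate n 119 x/y/z pct [[-31.2, -11.7, 23.7], [38.9, 0.6, 61.3], [43.0, 17.1, 97.9]]
y = a x + b z + c [-0.0593 -0.0696  0.0036]
184 z max [0.11986375 0.12170113 0.12241727]
((529.9901733398438, 76.16822052001953), (11.904314041137695, 51.13827133178711), 82.19312286376953)
```

View pics/s6.png

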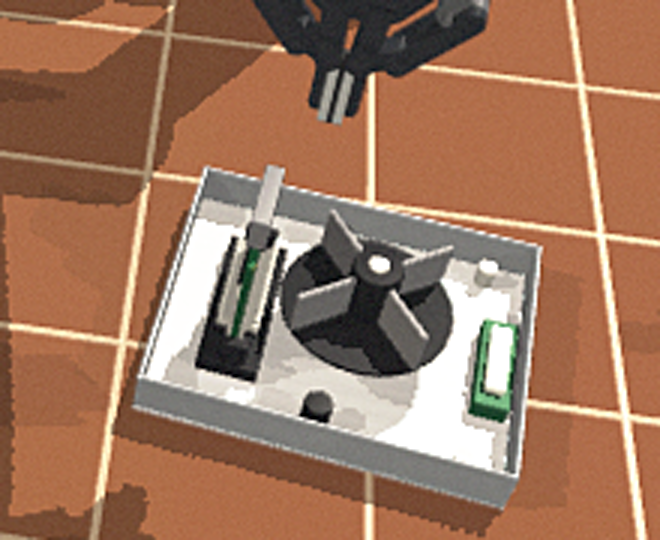

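View pics/t6.png

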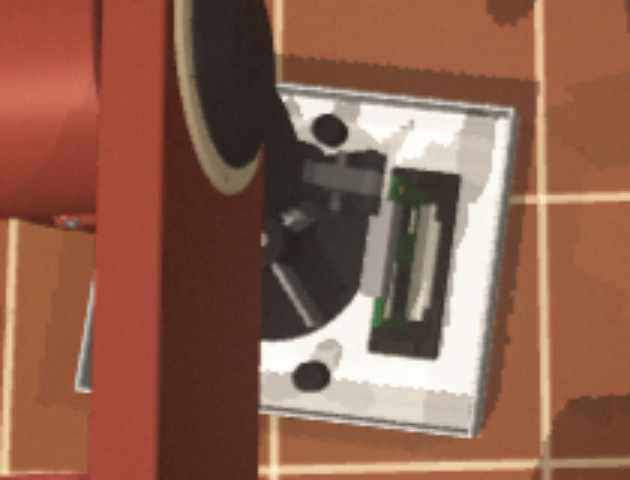

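Run:
```python
from h import *
C=np.array([.5383,.1507])
for n in ("scene","top"):
    d=np.load(n+"0_d.npy"); P=cloud(n,d); q=P[...,:2]-C; r=np.hypot(*np.moveaxis(q,-1,0)); z=P[...,2]
    m=(d>0)&(r>.02)&(r<.057)&(z>.068)&(z<.078)
    a=np.degrees(np.arctan2(q[...,1],q[...,0]))[m]
    print(n,m.sum(),np.histogram(a,bins=np.arange(-180,181,10))[0])
    mm=(np.mod(a,90)); t=np.degrees(np.angle(np.exp(1j*np.radians(a*4)).mean()))/4; print("vane angle mod 90",t, "rmax",np.percentile(r[m],98))
    h=(d>0)&(r<.02)&(z>.077)&(z<.084); print("hub",P[h].mean(0),h.sum())
print(C+.042*np.array([np.cos(np.radians(82.2)),np.sin(np.radians(82.2))]))
```

```text
scene 250 [ 0  0  3 53  0  0  0  0  0  0  0  3 63  0  0  0  0  0  0  0 41 31  0  0
  0  0  0  0  0 27 29  0  0  0  0  0]
vane angle mod 90 31.662600860591876 rmax 0.05547952941967959
hub [0.54095359 0.15036842 0.08063176] 184
top 232 [ 0  0  2 56  0  0  0  0  0  0  0 38 23  0  0  0  0  0  0  0 23 32  0  0
  0  0  0  0  0  0 58  0  0  0  0  0]
vane angle mod 90 31.716003462459327 rmax 0.054930168279047696
hub [0.53728083 0.14945754 0.0806411 ] 284
[0.54400005 0.19231141]
```

Emit:
carry_out(
  increments=[
    [[0,0,0],[0.07,0.85,0],0],
    [[0,0,0],[0.07,0.85,0],0],
    [[0,0,0],[0.07,0.85,0],0],
    [[0,0,0],[0.07,0.85,-0.4],0],
    [[0,0,0],[0.07,0.85,-0.8],0],
    [[0,0,0],[0.07,0.85,-0.8],0],
    [[0,0,0],[0,0,0],0],
    [[0,0,0],[0,0,0],0],
  ],
)

```text
t: 13.5
tool_pos: [0.5516, 0.2001, 0.3239]
tool_rot: [-1.097, 1.297, 1.125]
contact_force: [0.0, 0.1, 0.5]
opening: 0.0002
```

```bash
python3 st.py
```

```text
13.5 tcp [0.5516 0.2001 0.3239] gp [0.5469 0.1994 0.1689] yaw 82.1 down [-0.03  -0.004 -1.   ] tz [ 0.138  0.99  -0.008] F [0.  0.1 0.5] T [ 0.05  0.   -0.01] op 0.0002 q6 [ 0.22  0.03  1.77  0.    1.37 -1.21]
```

Emit:
carry_out(
  increments=[
    [[0.05,-0.3,0],[0.15,0,-0.3],0],
    [[0,0,0],[0,0,-0.7],0],
    [[0,0,0],[0,0,-0.8],0],
    [[0,0,0],[0,0,-0.7],0],
    [[0,0,0],[0,0,-0.2],0],
    [[0,0,0],[0,0,0],0],
  ],
)

```text
t: 14.1
tool_pos: [0.5539, 0.1975, 0.2647]
tool_rot: [-1.104, 1.275, 1.107]
contact_force: [-1.2, 0.2, -0.8]
opening: 0.0002
```

```bash
python3 st.py; python3 chk.py pics/s7.png
```

```text
14.1 tcp [0.5539 0.1975 0.2647] gp [0.5534 0.1974 0.1097] yaw 81.95 down [-0.003 -0.001 -1.   ] tz [ 0.14   0.99  -0.001] F [-1.2  0.2 -0.8] T [ 0.02  0.03 -0.01] op 0.0002 q6 [ 0.22  0.09  1.81 -0.    1.24 -1.21]
plate n 121 x/y/z pct [[-29.6, -11.4, 25.5], [39.0, 0.6, 58.0], [42.6, 13.2, 97.7]]
y = a x + b z + c [-0.0493 -0.0677  0.0033]
```

View pics/s7.png

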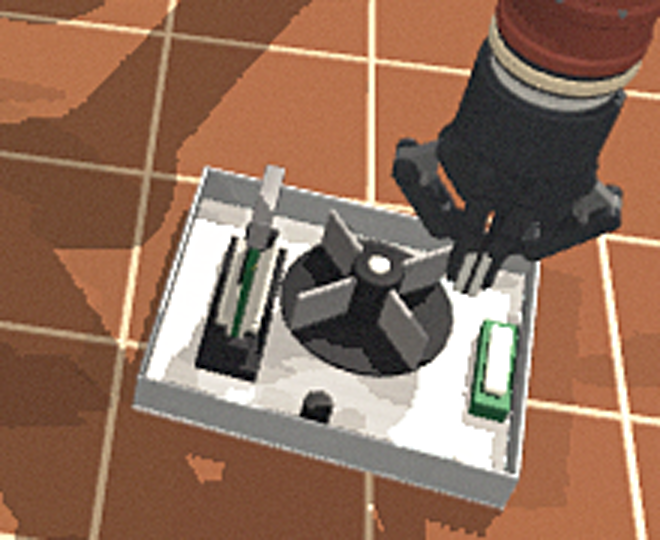

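Emit:
carry_out(
  increments=[
    [[0,0,0],[0.03,0.05,-0.6],0],
    [[0,0,0],[0,0,-0.7],0],
    [[0,0,0],[0,0,-0.2],0],
    [[0,0,0],[0,0,0],0],
  ],
)

```text
t: 14.55
tool_pos: [0.555, 0.1988, 0.2337]
tool_rot: [-1.105, 1.273, 1.105]
contact_force: [0.7, 0.8, 0.1]
opening: -0.0001
```

```bash
python3 st.py; python3 chk.py pics/s8.png
```

```text
14.55 tcp [0.555  0.1988 0.2337] gp [0.5549 0.1988 0.0787] yaw 81.96 down [-0.001 -0.001 -1.   ] tz [ 0.14   0.99  -0.001] F [0.7 0.8 0.1] T [-0.   -0.03  0.03] op -0.0001 q6 [ 0.22  0.14  1.83 -0.    1.18 -1.21]
plate n 123 x/y/z pct [[-30.9, -11.5, 22.5], [38.8, 0.6, 58.5], [42.9, 16.9, 97.8]]
y = a x + b z + c [-0.0529 -0.0672  0.0035]
```

View pics/s8.png

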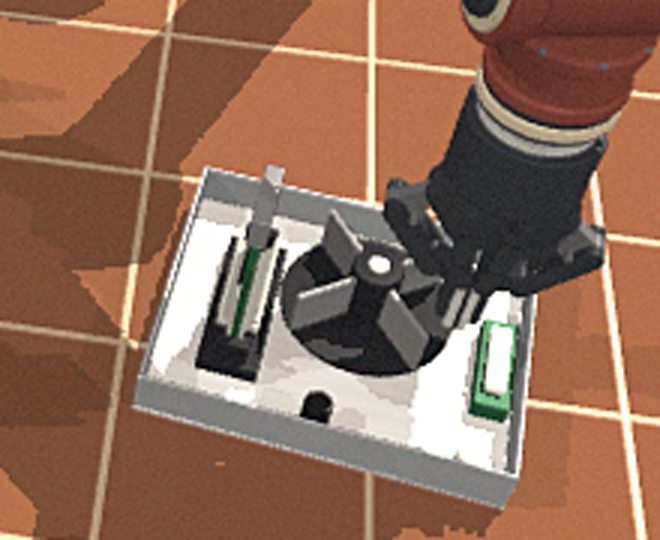

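Emit:
carry_out(
  increments=[
    [[0,0,0],[0.3,-0.5,0],0],
    [[0,0,0],[0.5,-0.87,0],0],
    [[0,0,0],[0.5,-0.87,0],0],
    [[0,0,0],[0.9,0.1,1],0],
    [[0,0,0],[0.8,0.3,1],0],
    [[0,0,0],[0.5,0.3,1],0],
    [[0,0,0],[0,0.3,1],0],
    [[0,0,0],[0,0,1],0],
  ],
)

```text
t: 15.4
tool_pos: [0.6293, 0.1673, 0.3365]
tool_rot: [-1.105, 1.276, 1.104]
contact_force: [0.2, -0.1, -0.5]
opening: 0.0002
```

```bash
python3 st.py
cat > fan.py <<'E'
from h import *
C=np.array([.5383,.1507])
for i in range(3):
    im,d=get_image("scene"); t=get_obs()['t']; P=cloud("scene",d); q=P[...,:2]-C; r=np.hypot(q[...,0],q[...,1]); z=P[...,2]
    m=(d>0)&(r>.022)&(r<.057)&(z>.062)&(z<.077); a=np.arctan2(q[...,1],q[...,0])[m]
    print(t,m.sum(),np.degrees(np.angle(np.exp(4j*a).mean()))/4)
E
python3 fan.py; python3 chk.py pics/s9.png
```

```text
15.4 tcp [0.6293 0.1673 0.3365] gp [0.629  0.1669 0.1815] yaw 81.85 down [-0.002 -0.003 -1.   ] tz [ 0.142  0.99  -0.003] F [ 0.2 -0.1 -0.5] T [-0.    0.05  0.02] op 0.0002 q6 [ 0.15  0.16  1.61 -0.    1.37 -1.28]
15.45 289 -33.9696927600418
15.5 318 39.29557363751706
15.55 286 23.395815246511102
plate n 130 x/y/z pct [[-30.5, -11.5, 20.7], [38.8, 0.7, 53.4], [42.6, 16.7, 98.5]]
y = a x + b z + c [-0.041  -0.0904  0.0035]
```

View pics/s9.png

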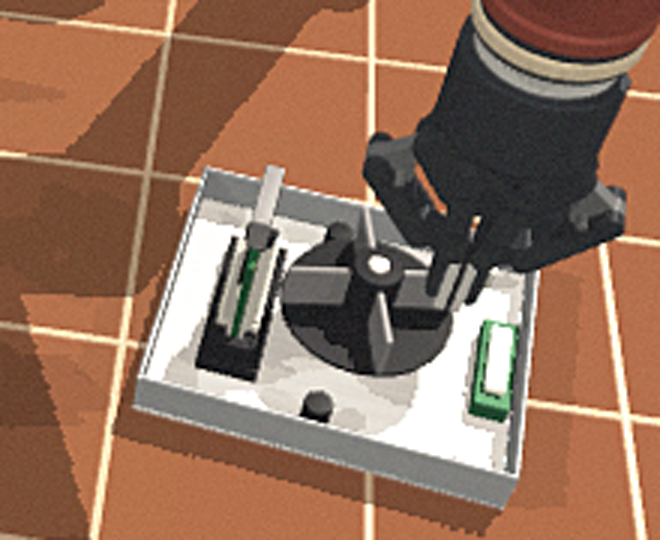

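Emit:
carry_out(
  increments=[
    [[0,0,0],[0,0,0],0],
    [[0,0,0],[0,0,0],0],
    [[0,0,0],[0,0,0],0],
    [[0,0,0],[0,0,0],0],
    [[0,0,0],[0,0,0],0],
    [[0,0,0],[0,0,0],0],
    [[0,0,0],[0,0,0],0],
    [[0,0,0],[0,0,0],0],
  ],
)

```text
t: 16.4
tool_pos: [0.6272, 0.1663, 0.3285]
tool_rot: [-1.101, 1.286, 1.109]
contact_force: [0.3, -0.8, 0.5]
opening: -0.0001
```

Emit:
carry_out(
  increments=[
    [[0,0,0],[0,0,0],0],
    [[0,0,0],[0,0,0],0],
    [[0,0,0],[0,0,0],0],
    [[0,0,0],[0,0,0],0],
    [[0,0,0],[0,0,0],0],
    [[0,0,0],[0,0,0],0],
    [[0,0,0],[0,0,0],0],
    [[0,0,0],[0,0,0],0],
  ],
)

```text
t: 17.2
tool_pos: [0.6273, 0.1664, 0.329]
tool_rot: [-1.102, 1.285, 1.109]
contact_force: [-0.7, 0.1, 1.3]
opening: 0.0002
```

```bash
python3 st.py; python3 fan.py
python3 - <<'E'
from h import *
im,d=get_image("scene"); cv2.imwrite("pics/s10.png",im); P=cloud("scene",d)
m=(d>0)&(abs(P[...,0]-.528)<.06)&(abs(P[...,1]-.076)<.02)&(P[...,2]>.114)&(P[...,2]<.125); X=P[m]
print(np.median(X[:,2]),cv2.minAreaRect((X[:,:2]*1000).astype(np.float32)))
E
```

```text
17.2 tcp [0.6273 0.1664 0.329 ] gp [0.6256 0.1657 0.174 ] yaw 81.82 down [-0.011 -0.004 -1.   ] tz [ 0.142  0.99  -0.006] F [-0.7  0.1  1.3] T [-0.03 -0.   -0.01] op 0.0002 q6 [ 0.15  0.17  1.62 -0.    1.37 -1.28]
17.25 256 -31.5437472781406
17.3 281 -40.25739403084663
17.35 302 40.901904384361664
0.12058240077360471 ((530.4514770507812, 76.14344024658203), (11.892243385314941, 52.42383575439453), 82.24179077148438)
```

View pics/s10.png

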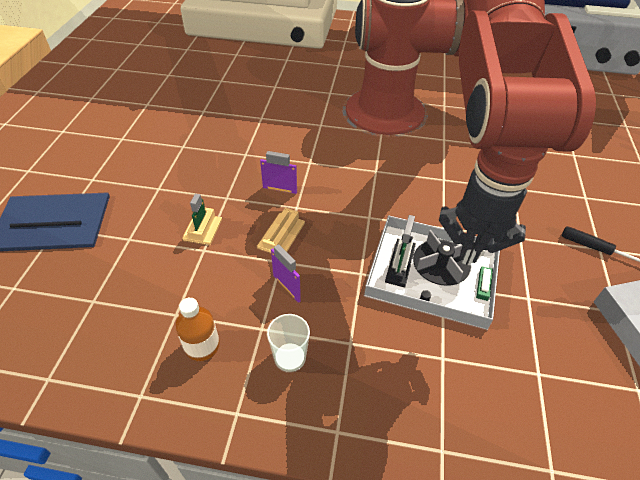

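```bash
python3 -c "
from station import *
print(finish_job())"
```

```text
the job is handed in; nothing more can be done
None
```

The larger board is in the clip, fully home and let go of. The fan, flicked with the closed fingers, ran on by itself. I handed the job in at about 17.4 s of the 48 s, and no verdict was reported.

**Pressing in:** A first small sideways offset at the clip mouth (3.7 N) was corrected before pressing. The press peaked at about 30 N on the clip floor, within the limits, with some tilt that I then straightened out.

**Board check, after letting go and again at the end:**
- **Height:** the top of the grip bar is at 0.120 m, which is right for fully home.
- **Position:** the bar centre is about 2 mm from the seat's estimated position, and lies along the clip to within about 0.5°.
- **Uprightness:** I did not measure it directly. The plate fits that could have shown it were noisy because the camera saw the board almost edge-on. I judged it upright from the bar's height and position and from the pictures.

**Fan check:** It turned at about 5.5 rad/s just after the flick and about 3 rad/s nearly 2 s later. The gripper was clear above it for all of that time.

**Bystanders:** In the last picture the smaller board, beaker, bottle and purple look-alikes are where they started. I checked this by eye and did not measure it.

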